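# Close the drill-bit case: fold its sprung cover down and tuck it under the lip

## Task

Close the drill-bit case on the bench: with the fingertips, press the yellow cover over until it lies flat on the case, and then, keeping it pressed down, push it forward so that its free edge is tucked well beneath the steel lip and it stays shut when you let go. Only push and press: leave the case flat on the bench about where it stands, lift nothing, and leave the other things on the bench alone.

Things in the scene. Friction and masses are not known exactly. Their poses are not given: they have to be found in the camera images.
- bit_case: Black drill-bit case with a yellow cover, loose on the bench, 140 mm (its x) x 120 mm (its y), 0.9 kg give or take, held by friction. Origin: centre of its underside; z up. Its +x points from the hinge end to the steel lip end, which is the way the cover is pushed to tuck it. Side walls 28 mm high, 6 mm thick at y = +-57 mm; hinge-end wall 20 mm high; lip-end wall 35.5 mm high.
- hinge_line (a point): Middle of the cover's hinge axis, at (-55, 0, 26) mm in the case's frame; the axis runs along the case's y; the point's axes are the case's.
- lip_edge (a point): Middle of the lower inner edge of the steel retaining lip, at (48, 0, 31.5) mm in the case's frame. The lip is 4 mm thick (31.5 to 35.5 mm above the bench), and reaches from x = 48 mm to the end wall at 70 mm, over the full width.
- cover (a joint): Hinge angle of the yellow cover, rad: 0 = flat (closed), 1.57 = upright, up to 2.2 = leaning back away from the lip. Starts at 1.7 to 2.1. A spring (0.05 N m/rad, rest angle 2.0, a little friction) swings it back up when it is let go untucked; when flat it takes about 1 N at the free edge to hold it down.
- cover_slide (a joint): How far the cover is slid along its own plane away from the hinge, m: 0 at the start, 0.016 at the stop; it stays where it is left (friction 3.5 N). Lying flat, its edge goes under the lip from 0.003 on, and is 13 mm under it at the stop. If slid out before it is flat, the edge lands on top of the lip.
- free_edge (a point): Middle of the cover's free edge, half-way through its thickness, 100 mm from the hinge axis when not slid. Its x runs from the hinge to the free edge, z out of the outer face. The cover is a plate 100 mm wide, 4 mm thick (+-2 mm about the hinge plane), from 8 to 100 mm from the hinge axis; flat, its top is 28 mm above the bench, 3.5 mm below the lip.
- ridge (a point): Middle of the hinge-side face of the black thumb ridge on the cover's outer (upper when closed) face, 74 mm from the hinge axis when not slid, 4 mm above the plate's outer face. The ridge is 60 mm wide along y, 6 mm thick and stands 8 mm proud. Pushing it towards the lip slides the cover. Axes as free_edge.
- screwdriver: Bystander: screwdriver lying beyond the lip end of the case; origin under its middle.
- screw_jar: Bystander: closed glass jar, 52 mm across, 65 mm high, beside the case on its +y side; origin centre of its underside.
- tape_measure: Bystander: yellow tape measure 66 x 30 x 58 mm, standing beside the case on its -y side; origin centre of its underside.
- glue_bottle: Bystander: white glue bottle, 56 mm across, 150 mm high, on the right; origin centre of its underside.
- tub: Bystander: open white plastic tub, 90 mm across, 70 mm high, on the right; origin centre of its underside.
- brush: Bystander: brush lying on the right; origin under its middle.
- offcut: Bystander: wooden offcut 120 x 60 x 35 mm, on the left; origin centre of its underside.
- wrench: Bystander: wrench lying on the left; origin under its middle.
Things that resemble listed ones, but are neither listed nor needed, are in the scene too. What is shaped like the bit_case but pink or white is not meant.

How it is judged:
By the outcome, as a careful person would: the job done as asked, in the order asked, and still so for the second after the job is handed in, with the robot touching nothing.
It also fails if it takes over 40 s, if anything falls off the work surface, if the arm or the gripper's body presses on something with over 40 N, if the wrist force passes 120 N, or if a joint passes its speed limit or range.

## Robot

A 7-joint arm with a two-finger parallel gripper is mounted at the origin on the work surface. World frame = base frame: x ahead of the robot, y to its left, z up, the work surface at z = 0. Lengths are in m, angles in rad, forces in N, time in s.
With the tool pointing down it reaches from about 0.425 to 1.025 m from the base axis. Payload 3.6 kg.
Tool frame: the origin (TCP) lies at the very end of the fingers, on their centre line; the grasp point (between the pads) lies behind it (robot.tcp_to_grasp is the x of the grasp point in the tool frame, in m); x points along the fingers, y is the direction in which the jaws open and shut, and the axes are right-handed (so a half turn about x gives the same grasp; the last joint's range is limited). The gripper opens to 85 mm and grips with 20 to 120 N. Pads are 22 mm wide; open, the fingers measure 114 mm over their backs; the gripper's body (76 mm by 85 mm) begins 54 mm behind the grasp point. The pads swing forward as they close: fully open they stand 13 mm farther back than shut.
Start: joints at [-1.292, 0.591, 0.048, 1.609, -0.033, 0.943, -0.034], TCP at [0.264, 0.675, 0.231] pointing down, gripper open.
Joint ranges: [-2.69, 2.69], [-0.47, 2.24], [-1.27, 1.36], [0.19, 2.51], [-1.53, 4.68], [0.08, 2.07], [-3.09, 3.09]. Speed limits (rad/s): [2.57, 2.57, 3.14, 3.14, 3.14, 3.14, 3.14].

## Interface

Orientations are given as a unit quaternion [x, y, z, w].
In Python, from rig import robot, viewer gives the robot as it stands.
- The arm moves only by the tool servo_tool, never from a script. Its argument "steps" is a list of rows, each an object with "claw": the finger opening in mm, from 0 to 85.4; "translation": the shift along the tool's x, y, z in mm, a list of three; "turn": the turn about the tool's x in degrees. A call has 1 to 8 rows; each row is the pose to reach, as a shift and turn from the pose commanded when the call began, along the tool's axes at that moment; what a row does not reach only later rows make up. A row lasts 1/12 s, in which the tool goes at most 41.7 mm and 7.16 degrees, less where a joint would pass 70% of its speed; a pose out of reach is approached as far as the arm can. A call with a gripper value outside its range is refused whole. The fingers move at their own pace and stop on an object; "grip_force" is the grip in N (left out, the last holds). Time passes only in rows, so rows that repeat a pose let the fingers close. It gives the time, the measured TCP pose, the force and the opening at its end, in the units of the state.
- robot.observe(): the state, without advancing time (a new reading comes with each control period).
- viewer.grab_frame(name): name is "side" or "top" or "wrist"; returns a dict with "pixels" (400x640x3 uint8, red, green, blue), "depth" (400x640 float32, m along the optical axis (not along the pixel's ray), 0 where there is no reading), "mtx" (3x3 intrinsics, pixels), "world_from_camera" (4x4, takes a point from camera to world coordinates). Camera axes: x right, y down, z forward; pixel columns grow to the right and rows downward; lengths in m; the calibration is good to about 2 mm. A picture is of the moment at which its call begins.
- robot.close_job(): hands the job in, once; it reports no verdict.
The state is a dict: "clock": time; "joints": joint angles; "joint_velocities": joint speeds; "effort": joint torques, N m; "tool_pos": TCP position; "tcp_rot": TCP orientation; "force": force on the tool from outside, world axes, zero at the start; "wrist_torque": the same for the moment, N m; "width": finger opening in m.
Only numpy, scipy, OpenCV 4.12 (cv2) and the standard library are available. Lean on these libraries where they do the work, as an engineer would, in place of code of your own. Each camera call takes 0.05 s, during which the arm holds its last target. There are 200 camera calls.

## Working session

There is one attempt and no reset: what is moved stays moved. The work goes in short steps, Python scripts to look and compute and a tool call to move; the robot and the scene stay as the last step left them, time stands still between calls to the robot, and variables do not carry over. Pictures are saved under pics/ and viewed, about 8 in all and at most 12, crops included, and the job is handed in when it is done.

Besides the shell and the picture viewer there is one more tool, called after "Emit:" as name(argument=value, ...) on one line, values as JSON. servo_tool: Moves the arm, as the interface text tells. Its arguments: {"type":"object","properties":{"steps":{"type":"array"},"grip_force":{"type":"number"}},"required":["steps"]}

```bash
mkdir -p pics; python3 - <<'E'
from rig import robot, viewer
import numpy as np, cv2
s=robot.observe(); print({k:np.round(v,3) for k,v in s.items()}, robot.tcp_to_grasp)
for n in("side","top"):
    f=viewer.grab_frame(n); np.savez(f'pics/{n}0.npz',**f); cv2.imwrite(f'pics/{n}0.png',f['pixels'][...,::-1]); print(n,np.round(f['mtx'],1).tolist(),np.round(f['world_from_camera'],3).tolist())
E
```

```text
{'clock': np.float64(0.0), 'joints': array([-1.292,  0.592,  0.048,  1.61 , -0.033,  0.943, -0.034]), 'joint_velocities': array([-0.001,  0.001,  0.   , -0.001, -0.   ,  0.002, -0.   ]), 'effort': array([ 1.0000e-03, -5.4869e+01,  1.5470e+00, -1.9812e+01,  9.0000e-03,
        9.0000e-03, -0.0000e+00]), 'tool_pos': array([0.264, 0.674, 0.23 ]), 'tcp_rot': array([ 0.13 ,  0.695, -0.132,  0.695]), 'force': array([0.578, 0.21 , 0.07 ]), 'wrist_torque': array([ 0.025, -0.022,  0.015]), 'width': np.float64(0.085)} -0.0187
side [[368.8, 0.0, 318.9], [0.0, 368.8, 202.2], [0.0, 0.0, 1.0]] [[0.932, -0.194, 0.305, 0.133], [-0.361, -0.477, 0.801, -1.107], [-0.01, -0.857, -0.515, 0.753], [0.0, 0.0, 0.0, 1.0]]
top [[417.7, 0.0, 317.9], [0.0, 417.7, 194.6], [0.0, 0.0, 1.0]] [[0.01, -0.986, 0.164, 0.346], [-1.0, -0.012, -0.012, 0.0], [0.014, -0.164, -0.986, 1.227], [0.0, 0.0, 0.0, 1.0]]
```

View pics/top0.png

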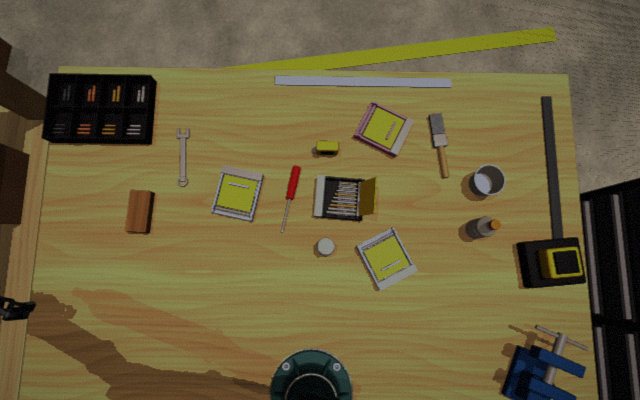

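View pics/side0.png

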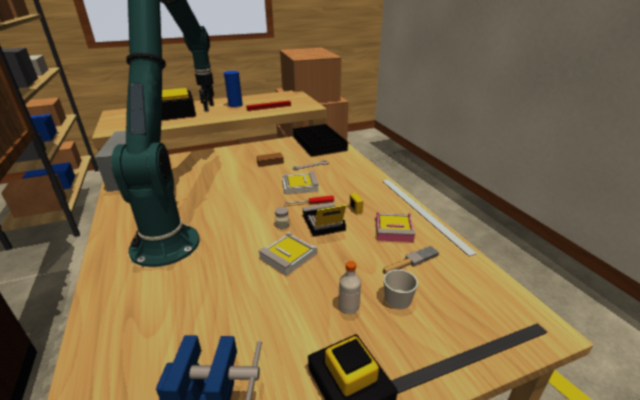

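The top view shows the target case at about (345,198): lip at the left (world +y), open cover at the right. The jar is at (326,246), the tape measure at (327,148) and the screwdriver at (290,198). Next I'll enlarge it and measure.

```bash
cat > h.py <<'E'
import numpy as np, cv2
def world(f,pts=None):
    K,T,d=f['mtx'],f['world_from_camera'],f['depth']
    v,u=np.mgrid[:400,:640]
    P=np.stack([(u-K[0,2])/K[0,0]*d,(v-K[1,2])/K[1,1]*d,d],-1)@T[:3,:3].T+T[:3,3]
    return P
def onplane(f,u,v,z):
    K,T=f['mtx'],f['world_from_camera']
    r=T[:3,:3]@[(u-K[0,2])/K[0,0],(v-K[1,2])/K[1,1],1]
    return T[:3,3]+r*(z-T[2,3])/r[2]
E
python3 - <<'E'
from h import *
f=np.load('pics/top0.npz'); P=world(f)
c=f['pixels'][135:260,300:400,::-1]
cv2.imwrite('pics/crop.png',cv2.resize(c,None,fx=6,fy=6,interpolation=cv2.INTER_CUBIC)[:, :600][:750])
c=f['pixels'][165:235,300:390,::-1]
cv2.imwrite('pics/crop.png',cv2.resize(c,None,fx=8,fy=8,interpolation=cv2.INTER_CUBIC))
for v in range(170,230,6): print(v,[tuple((P[v,u]*1000).round().astype(int).tolist()) for u in range(310,382,6)])
E
```

```text
170 [(626, 10, 0), (626, -8, 0), (626, -26, 1), (625, -44, 6), (626, -62, 1), (625, -80, 6), (626, -98, 6), (627, -117, 0), (626, -134, 4), (627, -153, 3), (628, -171, -2), (628, -189, 1)]
176 [(608, 10, -3), (607, -8, 2), (600, -26, 36), (602, -44, 25), (607, -62, 4), (609, -81, -2), (608, -98, 4), (610, -117, -6), (608, -134, 4), (610, -153, -4), (610, -171, -2), (609, -189, 2)]
182 [(588, 9, 3), (589, -9, 0), (582, -26, 36), (588, -44, 8), (587, -62, 12), (587, -80, 12), (587, -97, 16), (590, -116, 1), (585, -131, 28), (579, -145, 61), (573, -158, 92), (567, -170, 121)]
188 [(571, 9, -5), (565, -9, 32), (565, -26, 35), (570, -44, 8), (570, -62, 8), (569, -79, 17), (569, -97, 16), (568, -115, 20), (566, -131, 34), (561, -145, 61), (555, -157, 97), (573, -188, -1)]
194 [(552, 9, -1), (547, -9, 32), (546, -26, 40), (551, -44, 10), (551, -62, 16), (550, -79, 18), (550, -97, 20), (551, -115, 14), (549, -131, 30), (542, -143, 72), (538, -157, 97), (555, -188, -2)]
200 [(535, 9, -2), (529, -9, 34), (530, -26, 29), (533, -45, 10), (532, -62, 20), (533, -80, 14), (346, 0, 1227), (533, -115
[... 153 characters left out ...]
 (514, -79, 21), (515, -97, 21), (515, -114, 20), (513, -131, 32), (508, -143, 69), (504, -156, 100), (518, -187, 1)]
212 [(498, 8, 4), (494, -9, 39), (498, -27, 4), (497, -44, 18), (496, -62, 23), (497, -79, 22), (497, -97, 23), (498, -115, 16), (495, -130, 39), (491, -143, 72), (487, -155, 107), (501, -187, 0)]
218 [(481, 8, 0), (481, -10, 1), (481, -27, 0), (481, -45, -1), (481, -63, 5), (480, -80, 17), (479, -96, 29), (479, -113, 30), (478, -130, 34), (482, -151, 5), (482, -169, 4), (483, -187, 1)]
224 [(463, 8, -1), (463, -10, -2), (463, -28, 0), (463, -45, 0), (464, -63, -1), (464, -81, 0), (464, -98, 3), (464, -116, 1), (465, -134, -2), (465, -152, -1), (465, -169, 0), (465, -187, 1)]
```

View pics/crop.png

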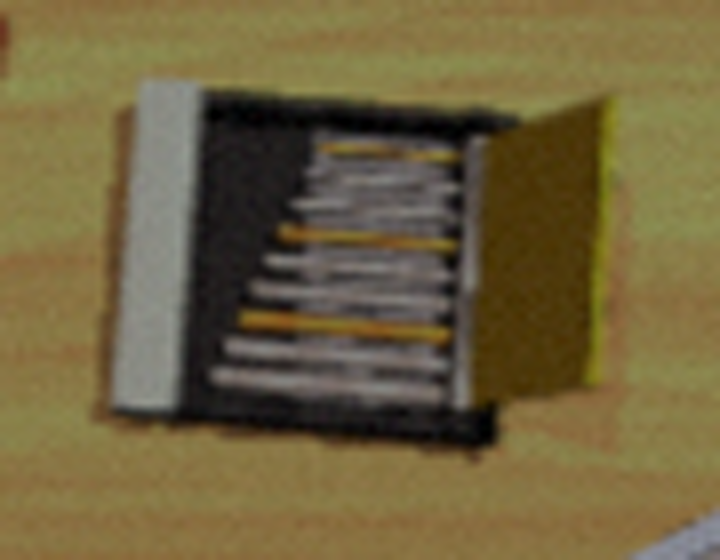

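The crop shows the lip's top corners at (143,80), (205,85), (180,412) and (113,408), and the free edge from (612,97) to (598,383).

```bash
python3 - <<'E'
from h import *
from scipy.spatial.transform import Rotation as R
f=np.load('pics/top0.npz')
px=[(143,80),(205,85),(180,412),(113,408)]; cs=np.array([(70,-60),(48,-60),(48,60),(70,60)])/1e3
W=np.array([onplane(f,300+u/8-.44,165+v/8-.44,.0355)[:2] for u,v in px]); print(W.round(4))
a=cs-cs.mean(0); b=W-W.mean(0)
th=np.arctan2((a[:,0]*b[:,1]-a[:,1]*b[:,0]).sum(),(a*b).sum())
Rm=np.array([[np.cos(th),-np.sin(th)],[np.sin(th),np.cos(th)]]); o=W.mean(0)-Rm@cs.mean(0)
print('yaw',np.degrees(th),'o',o,'res',(W-(cs@Rm.T+o)).round(4).tolist())
# cover points: fit plane angle
P=world(f); Q=P[180:214,351:377].reshape(-1,3); 
m=(Q[:,2]>.045); Q=Q[m]; x=(Q[:,:2]-o)@Rm
A=np.polyfit(Q[:,2],x[:,0],1); print('cover x vs z',A,'at z26',np.polyval(A,.026),'ang',90+np.degrees(np.arctan(-A[0])))
print('cov y range',np.percentile(x[:,1],[1,99]), 'zmax',Q[:,2].max())
for n,uv,z in(('jar',(326,247),.065),('tape',(327,148),.058)): print(n,onplane(f,*uv,z)[:2])
print('hinge',o+Rm@[-.055,0]); 
from rig import robot
print(R.from_quat(robot.observe()['tcp_rot']).as_matrix().round(3))
E
```

```text
[[ 0.6041 -0.0123]
 [ 0.6025 -0.0349]
 [ 0.4827 -0.0268]
 [ 0.4838 -0.0028]]
yaw 85.80786322945755 o [ 0.53896727 -0.07805114] res [[0.0002, 0.0003], [0.0002, -0.0004], [0.0, -0.001], [-0.0004, 0.0011]]
cover x vs z [ 0.09570914 -0.08169208] at z26 -0.0792036404002368 ang 84.53292267233685
cov y range [-0.04792676  0.04931776] zmax 1.2268360767908684
jar [ 0.39345979 -0.03770298]
tape [ 0.67807862 -0.03898861]
hinge [ 0.5349467  -0.13290399]
[[-0.001  0.364  0.931]
 [-0.002  0.931 -0.364]
 [-1.    -0.002  0.   ]]
```

Emit:
servo_tool(steps=[{"claw": 0,"translation": [0,-23,34],"turn": 7},{"claw": 0,"translation": [0,-46,68],"turn": 14},{"claw": 0,"translation": [0,-69,102],"turn": 21},{"claw": 0,"translation": [0,-92,136],"turn": 28},{"claw": 0,"translation": [0,-115,170],"turn": 35},{"claw": 0,"translation": [0,-138,204],"turn": 42},{"claw": 0,"translation": [0,-161,238],"turn": 49},{"claw": 0,"translation": [0,-184,270],"turn": 56}])

```text
clock: 0.77
tool_pos: [0.4494, 0.4033, 0.2311]
tcp_rot: [0.444, 0.551, -0.444, 0.551]
force: [1.2, -0.6, -0.3]
width: 0.0001
```

```bash
cat >> h.py <<'E'
from scipy.spatial.transform import Rotation as Rot
O=np.array([.5390,-.0780]); YAW=np.radians(85.7)
C=np.array([[np.cos(YAW),-np.sin(YAW)],[np.sin(YAW),np.cos(YAW)]])
def st():
    from rig import robot
    s=robot.observe(); M=Rot.from_quat(s['tcp_rot']).as_matrix(); p=s['tool_pos']
    print('t',s['clock'],'pos',p.round(4),'case xy mm',((p[:2]-O)@C*1e3).round(1),'tooly yaw',np.degrees(np.arctan2(M[1,1],M[0,1])).round(2),'down',M[:,0].round(3),'F',s['force'].round(1),'w',s['width'])
    return s,M
def to(x,y,z): # case mm -> tool shift mm
    s,M=st(); w=np.r_[O+C@[x/1e3,y/1e3],z/1e3]; print('shift',((w-s['tool_pos'])@M*1e3).round(1))
E
python3 -c "
from h import *
to(-135,0,200)"
```

```text
t 0.7667 pos [0.4494 0.4033 0.2311] case xy mm [473.2 125.4] tooly yaw 12.27 down [-0. -0. -1.] F [ 1.2 -0.6 -0.3] w 0.00010467590167493099
shift [ 31.4 -53.2 618.7]
```

Emit:
servo_tool(steps=[{"claw": 0,"translation": [0,-3,40],"turn": 6},{"claw": 0,"translation": [0,-7,80],"turn": 12},{"claw": 0,"translation": [0,-10,120],"turn": 16.6},{"claw": 0,"translation": [0,-13,160],"turn": 16.6},{"claw": 0,"translation": [0,-16,200],"turn": 16.6},{"claw": 0,"translation": [0,-20,240],"turn": 16.6},{"claw": 0,"translation": [0,-23,280],"turn": 16.6},{"claw": 0,"translation": [0,-26,320],"turn": 16.6}])

```text
clock: 1.43
tool_pos: [0.4927, 0.0858, 0.2312]
tcp_rot: [-0.517, -0.483, 0.517, -0.482]
force: [1.0, -0.0, -0.1]
width: 0.0005
```

```bash
python3 -c "
from h import *
to(-135,0,200)"
```

```text
t 1.4333 pos [0.4927 0.0858 0.2312] case xy mm [159.8  58.4] tooly yaw -3.93 down [-0.  0. -1.] F [ 1.  -0.  -0.1] w 0.0004524736573285201
shift [ 31.2  56.5 295.2]
```

Emit:
servo_tool(steps=[{"claw": 0,"translation": [0,8,40],"turn": 0},{"claw": 0,"translation": [0,15,80],"turn": 0},{"claw": 0,"translation": [0,23,120],"turn": 0},{"claw": 0,"translation": [0,31,160],"turn": 0},{"claw": 0,"translation": [0,39,200],"turn": 0},{"claw": 0,"translation": [0,47,240],"turn": 0},{"claw": 0,"translation": [0,56,279],"turn": 0},{"claw": 0,"translation": [31,56,295],"turn": 0}])

```text
clock: 2.1
tool_pos: [0.5334, -0.2198, 0.2053]
tcp_rot: [0.52, 0.475, -0.517, 0.486]
force: [1.0, -0.7, 0.3]
width: -0.0001
```

```bash
python3 - <<'E'
from h import *
to(-110,0,76)
from rig import viewer
f=viewer.grab_frame('wrist'); g=viewer.grab_frame('side')
np.savez('pics/w1.npz',**f)
a=f['pixels'][...,::-1]; b=cv2.resize(g['pixels'][165:255,255:415,::-1],(640,360),interpolation=cv2.INTER_CUBIC)
cv2.imwrite('pics/w1.png',cv2.resize(np.vstack([a,b]),None,fx=.78,fy=.78))
E
```

```text
t 2.1 pos [ 0.5334 -0.2198  0.2053] case xy mm [-141.8   -5.1] tooly yaw -4.32 down [ 0.014 -0.009 -1.   ] F [ 1.  -0.7  0.3] w -8.700253290698235e-05
shift [129.   -7.  -32.8]
```

View pics/w1.png

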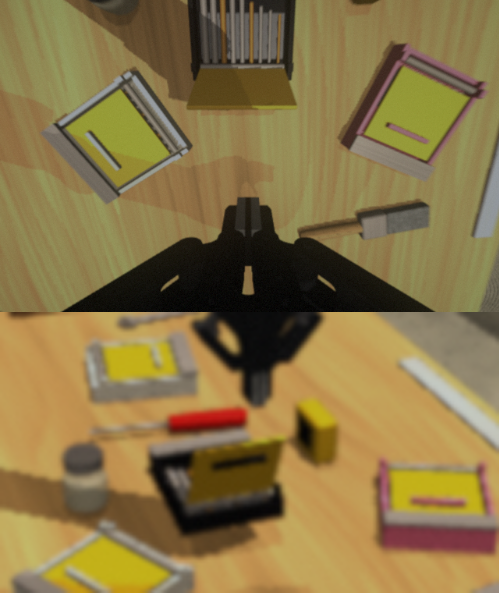

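```bash
python3 -c "
from h import *
to(-125,0,76)"
```

```text
t 2.2 pos [ 0.5256 -0.2145  0.1974] case xy mm [-137.1    3.2] tooly yaw -4.37 down [-0.006 -0.001 -1.   ] F [-1.3  1.  -1.4] w -0.00020735730470596735
shift [121.4   3.9 -12.2]
```

Emit:
servo_tool(steps=[{"claw": 0,"translation": [30,0,-5],"turn": 0},{"claw": 0,"translation": [60,0,-10],"turn": 0},{"claw": 0,"translation": [90,0,-10],"turn": 0},{"claw": 0,"translation": [112,0,-10],"turn": 0},{"claw": 0,"translation": [124,0,-10],"turn": 0},{"claw": 0,"translation": [124,0,-10],"turn": 0},{"claw": 0,"translation": [124,0,-10],"turn": 0}])

```text
clock: 2.78
tool_pos: [0.5295, -0.2, 0.0765]
tcp_rot: [0.517, 0.483, -0.517, 0.482]
force: [-0.3, -0.3, 1.0]
width: 0.0001
```

```bash
python3 -c "
from h import *
to(-85,0,74)"
```

```text
t 2.7833 pos [ 0.5295 -0.2     0.0765] case xy mm [-122.4    0.3] tooly yaw -3.92 down [-0.  0. -1.] F [-0.3 -0.3  1. ] w 0.00011899673746741683
shift [  2.5   0.6 -37.4]
```

Emit:
servo_tool(steps=[{"claw": 0,"translation": [3,0,-15],"turn": 0},{"claw": 0,"translation": [3,0,-28],"turn": 0},{"claw": 0,"translation": [2,0,-38],"turn": 0},{"claw": 0,"translation": [1,0,-46],"turn": 0},{"claw": 0,"translation": [0,0,-54],"turn": 0},{"claw": 0,"translation": [0,0,-60],"turn": 0},{"claw": 0,"translation": [1,0,-66],"turn": 0},{"claw": 0,"translation": [2,0,-71],"turn": 0}])

```text
clock: 3.45
tool_pos: [0.5345, -0.1292, 0.0745]
tcp_rot: [0.517, 0.482, -0.517, 0.483]
force: [0.5, -0.1, 1.4]
width: 0.0002
```

```bash
python3 - <<'E'
from h import *
to(-24,0,53)
from rig import viewer
f=viewer.grab_frame('wrist'); g=viewer.grab_frame('side')
a=f['pixels'][...,::-1]; b=cv2.resize(g['pixels'][165:255,255:415,::-1],(640,360),interpolation=cv2.INTER_CUBIC)
cv2.imwrite('pics/w2.png',cv2.resize(np.vstack([a,b]),None,fx=.78,fy=.78))
E
```

```text
t 3.45 pos [ 0.5345 -0.1292  0.0745] case xy mm [-51.4   0.7] tooly yaw -3.95 down [ 0. -0. -1.] F [ 0.5 -0.1  1.4] w 0.0001597873220988934
shift [ 21.5   0.8 -27.4]
```

View pics/w2.png

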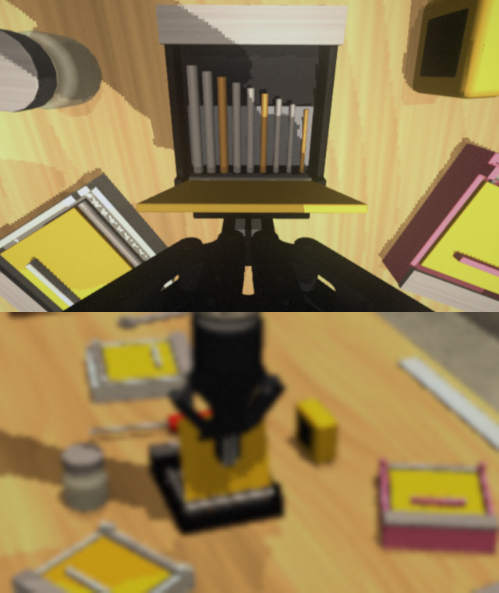

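Emit:
servo_tool(steps=[{"claw": 0,"translation": [3.5,0,-8],"turn": 0},{"claw": 0,"translation": [9,0,-16],"turn": 0},{"claw": 0,"translation": [15,0,-22.5],"turn": 0},{"claw": 0,"translation": [22,0,-27.5],"turn": 0},{"claw": 0,"translation": [28,0,-31],"turn": 0},{"claw": 0,"translation": [34,0,-33],"turn": 0},{"claw": 0,"translation": [38,0,-34],"turn": 0},{"claw": 0,"translation": [38,0,-34],"turn": 0}])

```text
clock: 4.22
tool_pos: [0.5362, -0.0952, 0.0352]
tcp_rot: [-0.517, -0.483, 0.517, -0.482]
force: [0.3, -0.2, 1.1]
width: 0.0001
```

```bash
python3 - <<'E'
from h import *
to(-16,0,28)
from rig import viewer
f=viewer.grab_frame('wrist'); g=viewer.grab_frame('side')
np.savez('pics/w3.npz',**f)
a=f['pixels'][...,::-1]; b=cv2.resize(g['pixels'][165:255,255:415,::-1],(640,360),interpolation=cv2.INTER_CUBIC)
cv2.imwrite('pics/w3.png',cv2.resize(np.vstack([a,b]),None,fx=.78,fy=.78))
E
```

```text
t 4.2167 pos [ 0.5362 -0.0952  0.0352] case xy mm [-17.4   1.5] tooly yaw -3.92 down [-0.002  0.001 -1.   ] F [ 0.3 -0.2  1.1] w 7.721860945045753e-05
shift [ 7.2  1.6 -1.4]
```

View pics/w3.png

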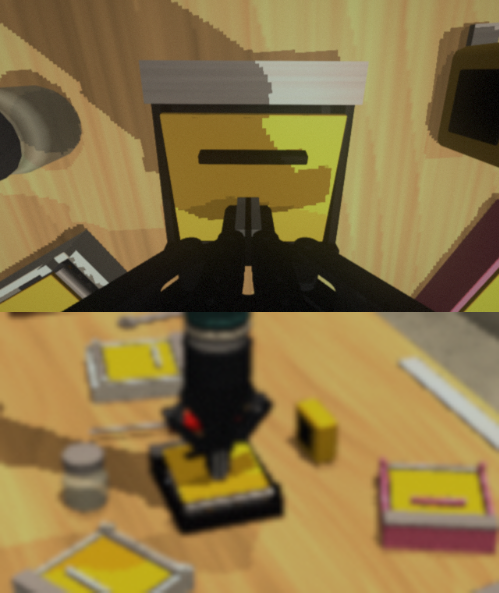

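The cover is almost flat, with its free edge short of the lip and the ridge ahead of the fingertips. Next I press it down.

Emit:
servo_tool(steps=[{"claw": 0,"translation": [3,0,-0.5],"turn": 0},{"claw": 0,"translation": [6,0,-1],"turn": 0},{"claw": 0,"translation": [8,0,-1],"turn": 0},{"claw": 0,"translation": [9,0,-1],"turn": 0},{"claw": 0,"translation": [9,0,-1],"turn": 0}])

```text
clock: 4.73
tool_pos: [0.5362, -0.095, 0.0277]
tcp_rot: [-0.517, -0.483, 0.517, -0.482]
force: [-1.6, 1.1, 7.3]
width: -0.0005
```

```bash
python3 -c "
from h import *
to(7,0,28)"
```

```text
t 4.7333 pos [ 0.5362 -0.095   0.0277] case xy mm [-17.1   1.5] tooly yaw -3.99 down [-0.001  0.001 -1.   ] F [-1.6  1.1  7.3] w -0.0005224684899433447
shift [ -0.3   1.6 -24.1]
```

Emit:
servo_tool(steps=[{"claw": 0,"translation": [0.5,0,-3],"turn": 0},{"claw": 0,"translation": [0.5,0,-6],"turn": 0},{"claw": 0,"translation": [0.5,0.5,-9],"turn": 0},{"claw": 0,"translation": [0.5,1,-12],"turn": 0},{"claw": 0,"translation": [0.5,1,-15],"turn": 0},{"claw": 0,"translation": [0.5,1.5,-18],"turn": 0},{"claw": 0,"translation": [0.5,1.5,-21],"turn": 0},{"claw": 0,"translation": [0.5,1.5,-23],"turn": 0}])

```text
clock: 5.4
tool_pos: [0.5393, -0.0752, 0.0275]
tcp_rot: [-0.517, -0.481, 0.518, -0.483]
force: [-1.4, -5.5, 6.7]
width: -0.0
```

```bash
python3 - <<'E'
from h import *
to(24,0,28)
from rig import viewer
f=viewer.grab_frame('wrist'); g=viewer.grab_frame('side')
np.savez('pics/w4.npz',**f)
a=f['pixels'][...,::-1]; b=cv2.resize(g['pixels'][165:255,255:415,::-1],(640,360),interpolation=cv2.INTER_CUBIC)
cv2.imwrite('pics/w4.png',cv2.resize(np.vstack([a,b]),None,fx=.78,fy=.78))
E
```

```text
t 5.4 pos [ 0.5393 -0.0752  0.0275] case xy mm [ 2.8 -0.1] tooly yaw -4.12 down [ 0.001 -0.004 -1.   ] F [-1.4 -5.5  6.7] w -1.0230170875596184e-05
shift [ -0.6   0.  -21.2]
```

View pics/w4.png

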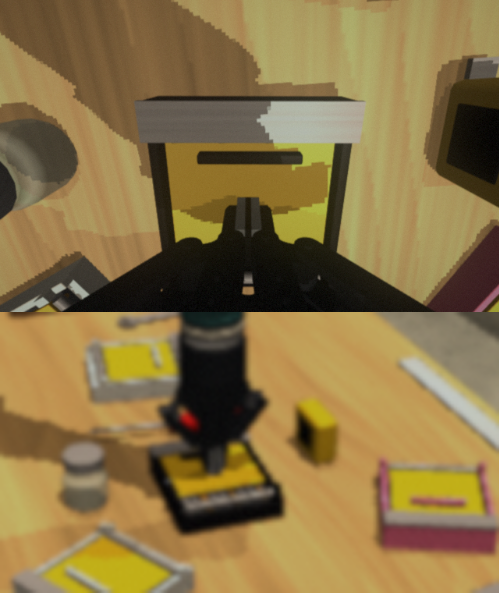

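The cover went with the fingertips by friction and now runs under the lip: lip edge at row 143, ridge at rows 152–163 of the scaled image. I'll measure how far it slid and whether the case moved.

```bash
python3 - <<'E'
from h import *
f=np.load('pics/w4.npz')
q=lambda u,v,z:((onplane(f,u/.78,v/.78,z)[:2]-O)@C*1e3).round(1)
for n,u,v,z in(('lip inner L',141,142,.0355),('lip inner R',361,143,.0355),('lip outer L',136,101,.0355),('lip outer R',365,101,.0355),('ridge far L',198,152,.036),('ridge far R',302,152,.036),('ridge near L',197,163,.036)): print(n,q(u,v,z))
E
```

```text
lip inner L [50.  58.4]
lip inner R [ 49.8 -62.5]
lip outer L [72.1 58.1]
lip outer R [ 72.5 -61.2]
ridge far L [44.5 27.4]
ridge far R [ 44.7 -30.3]
ridge near L [38.  28.4]
```

Emit:
servo_tool(steps=[{"claw": 0,"translation": [-1,0,0],"turn": 0},{"claw": 0,"translation": [-3,0,0],"turn": 0},{"claw": 0,"translation": [-10,0,0],"turn": 0},{"claw": 0,"translation": [-30,0,0],"turn": 0},{"claw": 0,"translation": [-70,0,20],"turn": 0},{"claw": 0,"translation": [-110,0,60],"turn": 0},{"claw": 0,"translation": [-130,0,90],"turn": 0},{"claw": 0,"translation": [-130,0,90],"turn": 0}])

```text
clock: 6.17
tool_pos: [0.5354, -0.1683, 0.1617]
tcp_rot: [0.519, 0.478, -0.517, 0.484]
force: [0.7, -0.3, 0.4]
width: 0.0
```

```bash
python3 - <<'E'
from h import *
st()
from rig import viewer
f=viewer.grab_frame('wrist'); g=viewer.grab_frame('top')
np.savez('pics/w5.npz',**f);np.savez('pics/t5.npz',**g)
a=f['pixels'][:230,160:480,::-1]
cv2.imwrite('pics/w5.png',cv2.resize(a,None,fx=2.5,fy=2.5,interpolation=cv2.INTER_CUBIC))
E
```

```text
t 6.1667 pos [ 0.5354 -0.1683  0.1617] case xy mm [-90.3  -3.1] tooly yaw -4.27 down [ 0.008 -0.005 -1.   ] F [ 0.7 -0.3  0.4] w 4.4082670257489886e-05
```

View pics/w5.png

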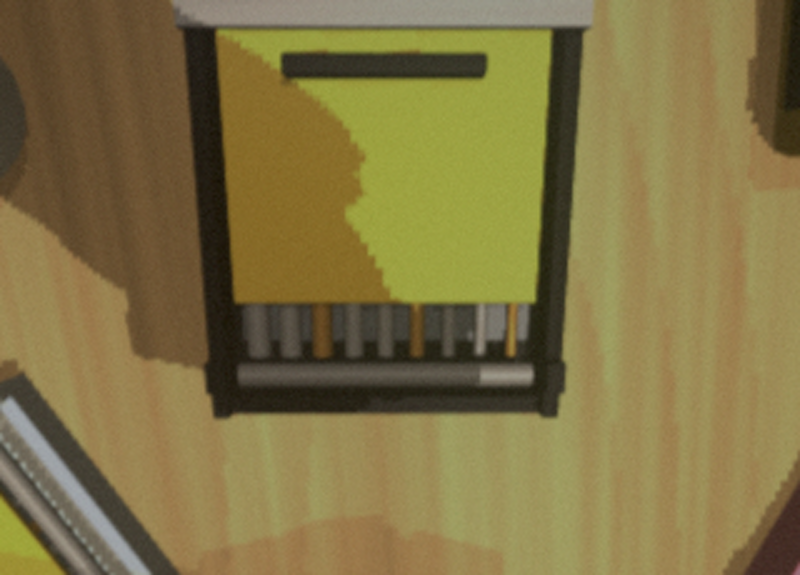

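The fingers are clear and the cover stays flat under the lip: lip edge at row 27, ridge at 52–77, cover rear edge at 303, hinge rod at 375. I'll work out the slide from these.

```bash
python3 - <<'E'
from h import *
f=np.load('pics/w5.npz')
q=lambda u,v,z:((onplane(f,160+u/2.5-.3,v/2.5-.3,z)[:2]-O)@C*1e3).round(1)
for n,u,v,z in(('lip',385,27,.0355),('ridge far',385,52,.036),('ridge near base',385,78,.028),('rear',385,303,.028),('rod',385,375,.028),('wallend',385,415,.02)): print(n,q(u,v,z))
P=world(f); z=P[12:118,255:370,2]; print('cover z rows',[np.median(P[v,260:365,2]).round(4) for v in (40,60,80,100,115)])
a,b=np.load('pics/top0.npz'),np.load('pics/t5.npz')
d=np.abs(a['pixels'].astype(int)-b['pixels']).max(2)>60
d=cv2.morphologyEx(d.astype(np.uint8),cv2.MORPH_OPEN,np.ones((3,3)))
n,_,s,_=cv2.connectedComponentsWithStats(d); print(s[1:].tolist()); st()
E
```

```text
lip [49.  -1.5]
ridge far [42.5 -1.5]
ridge near base [36.9 -1.5]
rear [-29.7  -1.3]
rod [-53.6  -1.2]
wallend [-69.3  -1.2]
cover z rows [np.float64(0.0302), np.float64(0.0298), np.float64(0.0292), np.float64(0.0288), np.float64(0.0283)]
[[230, 135, 204, 239, 19831], [322, 179, 29, 34, 633], [358, 192, 3, 5, 15], [343, 200, 6, 4, 21], [350, 202, 4, 9, 31], [341, 208, 3, 3, 9], [0, 293, 262, 107, 7920], [282, 365, 3, 3, 9]]
t 6.2667 pos [ 0.5345 -0.165   0.1592] case xy mm [-87.1  -2.1] tooly yaw -4.23 down [ 0.005 -0.002 -1.   ] F [-0.4  1.2 -0.6] w -0.00011647727787161878
```

```bash
python3 -c "
from rig import robot
print(robot.close_job())"
```

```text
the job is handed in; nothing more can be done
None
```

The case is closed and the job is handed in, about 6.3 s into the 40 s allowed. With the fingers shut, I swung the yellow cover over from behind, pressed it flat with about 7 N and slid it forward under the lip. I then lifted straight off and backed away.

- **Slide:** after release the cover measures about 16 mm slid, by both its rear edge (15.9 mm) and the ridge-to-lip gap (16.5 mm). That puts it at the stop, about 13 mm under the lip.
- **Flatness:** the cover's top reads 28–30 mm above the bench, so it stayed down with the gripper clear. The reading rises about 2 mm towards the lip, so the free edge may have lifted slightly.
- **Case:** it moved about 1–2 mm forward, which is within the camera calibration error.
- **How it slid:** friction under the fingertips moved the cover; the fingers never reached the thumb ridge.
- **Bystanders:** I saw no contact with the other items, and the jar and tape measure look undisturbed in the wrist pictures. The before/after comparison of the top view was inconclusive, because the arm and its shadow cover part of it.

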